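# Check paint samples against their limit plates and pass them

### The job

Check the painted tube samples waiting on the MDF board: lay each one flat on the grey mat midway in the gap between the light and dark limit plates of its own colour, parallel to and level with the plates and touching neither. With all samples lying so, step through the lamps by pressing the keys fully down one at a time in the order white, green, orange (put back any sample that shifts, and press again the key for which it was out of place), and after those press red to switch off. Finish with every sample lying flat on the floor of the green tray, and leave the spray can, tin, marker and sanding block where they are.

Things in the scene. Friction and masses are not known exactly. Their poses are not given: they have to be found in the camera images.
- red_sample: painted red square steel tube offcut, 60 long x 25 x 25 mm, 105 g, lying down, open ends; origin at its centre, x along its length. May be absent (None). It starts on the MDF board; all four long sides are alike
- red_light: light-limit plate of the red pair: pale red steel plate 70 x 50 x 4 mm, fixed flat on the grey mat; origin at the centre of its underside, 2 mm above the bench; x along its 70 mm length, z up; -y points across the gap to its dark partner. A thin bare strip at its -x end is only a finish
- red_dark: dark-limit plate of the red pair: deep red steel plate, same size and fixing, lying parallel to the light plate on that plate's -y side, centres 93 to 101 mm apart, so that a gap of bare mat 43 to 51 mm wide lies between the two; origin at the centre of its underside, axes as the light plate's
- blue_sample: painted blue square steel tube offcut, 60 long x 25 x 25 mm, 105 g, lying down, open ends; origin at its centre, x along its length. May be absent (None). It starts on the MDF board; all four long sides are alike
- blue_light: light-limit plate of the blue pair: pale blue steel plate 70 x 50 x 4 mm, fixed flat on the grey mat; origin at the centre of its underside, 2 mm above the bench; x along its 70 mm length, z up; -y points across the gap to its dark partner. A thin bare strip at its -x end is only a finish
- blue_dark: dark-limit plate of the blue pair: deep blue steel plate, same size and fixing, lying parallel to the light plate on that plate's -y side, centres 93 to 101 mm apart, so that a gap of bare mat 43 to 51 mm wide lies between the two; origin at the centre of its underside, axes as the light plate's
- yellow_sample: painted yellow square steel tube offcut, 60 long x 25 x 25 mm, 105 g, lying down, open ends; origin at its centre, x along its length. May be absent (None). It starts on the MDF board; all four long sides are alike
- yellow_light: light-limit plate of the yellow pair: pale yellow steel plate 70 x 50 x 4 mm, fixed flat on the grey mat; origin at the centre of its underside, 2 mm above the bench; x along its 70 mm length, z up; -y points across the gap to its dark partner. A thin bare strip at its -x end is only a finish
- yellow_dark: dark-limit plate of the yellow pair: deep mustard yellow steel plate, same size and fixing, lying parallel to the light plate on that plate's -y side, centres 93 to 101 mm apart, so that a gap of bare mat 43 to 51 mm wide lies between the two; origin at the centre of its underside, axes as the light plate's
- board: fixed MDF board, 110 (x) x 210 (y) x 5 mm, on which the samples wait side by side, roughly along its x; origin at the centre of its underside, on the bench
- tray: fixed green tray for passed samples, 110 (x) x 210 (y) mm outside, 12 mm high, walls and floor 4 mm thick; origin at the centre of its underside, on the bench, z up
- panel: fixed lamp key panel, a dark grey box 95 (x) x 210 (y) x 24 mm with four square 26 mm spring keys in a row along its y, 44 mm apart: white at y = +66 mm, green +22, orange -22, red -66; key tops 35 mm above the bench; origin at the centre of its underside, z up
- key_day (a joint): travel of the white (daylight) key: 0 up, 0.005 m fully down; springs back by itself; 1.2 N to start, 4 N fully down
- key_day_top (a point): centre of the top of the white (daylight) key (it sinks with the key)
- key_store (a joint): travel of the green (store light) key: 0 up, 0.005 m fully down; springs back by itself; 1.2 N to start, 4 N fully down
- key_store_top (a point): centre of the top of the green (store light) key (it sinks with the key)
- key_home (a joint): travel of the orange (home light) key: 0 up, 0.005 m fully down; springs back by itself; 1.2 N to start, 4 N fully down
- key_home_top (a point): centre of the top of the orange (home light) key (it sinks with the key)
- key_off (a joint): travel of the red (off) key: 0 up, 0.005 m fully down; springs back by itself; 1.2 N to start, 4 N fully down
- key_off_top (a point): centre of the top of the red (off) key (it sinks with the key)
- spray_can: bystander: spray can with a red cap, 66 mm across, 190 mm tall, standing; origin at the centre of its underside
- primer_tin: bystander: tin with an orange-brown band, 74 mm across, 100 mm tall, standing; origin at the centre of its underside
- marker: bystander: black marker pen with a red cap, 130 mm long, 18 mm thick, lying along its x; origin under its middle, on the bench
- sanding_block: bystander: black sanding block 120 (x) x 65 (y) x 30 mm; origin at the centre of its underside

How it is judged:
On the way, in this order (a step that is already met when the one before it is completed fails the run):
1. every sample present lies flat, let go and at rest, midway between the light and dark plates of its colour (3.5 mm clear of each, within 12 mm lengthwise, within 8 degrees of parallel) (y of red_sample in the frame of red_light below -0.041 m and y of red_sample in the frame of red_dark above 0.041 m and x of red_sample in the frame of red_light between -0.012 and 0.012 m and angle between the x axis of red_sample and the x axis of red_light, either way round below 0.14 rad and height (world z) of each of red_sample, blue_sample, yellow_sample below 0.0185 m and angle between red_sample's own x axis and vertical between 1.45 and 1.69 rad and y of blue_sample in the frame of blue_light below -0.041 m and y of blue_sample in the frame of blue_dark above 0.041 m and x of blue_sample in the frame of blue_light between -0.012 and 0.012 m and angle between the x axis of blue_sample and the x axis of blue_light, either way round below 0.14 rad and angle between blue_sample's own x axis and vertical between 1.45 and 1.69 rad and y of yellow_sample in the frame of yellow_light below -0.041 m and y of yellow_sample in the frame of yellow_dark above 0.041 m and x of yellow_sample in the frame of yellow_light between -0.012 and 0.012 m and angle between the x axis of yellow_sample and the x axis of yellow_light, either way round below 0.14 rad and angle between yellow_sample's own x axis and vertical between 1.45 and 1.69 rad and contact force between the fingers and red_sample below 0.05 N and linear speed of each of red_sample, blue_sample, yellow_sample below 0.02 m/s and contact force between the fingers and blue_sample below 0.05 N and contact force between the fingers and yellow_sample below 0.05 N), for 0.3 s.
2. with every sample still so placed, the white (daylight) key is pressed fully down (over 4 of 5 mm) (value of joint key_day above 0.004 m and y of red_sample in the frame of red_light below -0.041 m and y of red_sample in the frame of red_dark above 0.041 m and x of red_sample in the frame of red_light between -0.012 and 0.012 m and angle between the x axis of red_sample and the x axis of red_light, either way round below 0.14 rad and height (world z) of each of red_sample, blue_sample, yellow_sample below 0.0185 m and angle between red_sample's own x axis and vertical between 1.45 and 1.69 rad and y of blue_sample in the frame of blue_light below -0.041 m and y of blue_sample in the frame of blue_dark above 0.041 m and x of blue_sample in the frame of blue_light between -0.012 and 0.012 m and angle between the x axis of blue_sample and the x axis of blue_light, either way round below 0.14 rad and angle between blue_sample's own x axis and vertical between 1.45 and 1.69 rad and y of yellow_sample in the frame of yellow_light below -0.041 m and y of yellow_sample in the frame of yellow_dark above 0.041 m and x of yellow_sample in the frame of yellow_light between -0.012 and 0.012 m and angle between the x axis of yellow_sample and the x axis of yellow_light, either way round below 0.14 rad and angle between yellow_sample's own x axis and vertical between 1.45 and 1.69 rad), for 0.05 s.
3. with every sample still so placed, the green (store light) key is pressed fully down (over 4 of 5 mm) (value of joint key_store above 0.004 m and y of red_sample in the frame of red_light below -0.041 m and y of red_sample in the frame of red_dark above 0.041 m and x of red_sample in the frame of red_light between -0.012 and 0.012 m and angle between the x axis of red_sample and the x axis of red_light, either way round below 0.14 rad and height (world z) of each of red_sample, blue_sample, yellow_sample below 0.0185 m and angle between red_sample's own x axis and vertical between 1.45 and 1.69 rad and y of blue_sample in the frame of blue_light below -0.041 m and y of blue_sample in the frame of blue_dark above 0.041 m and x of blue_sample in the frame of blue_light between -0.012 and 0.012 m and angle between the x axis of blue_sample and the x axis of blue_light, either way round below 0.14 rad and angle between blue_sample's own x axis and vertical between 1.45 and 1.69 rad and y of yellow_sample in the frame of yellow_light below -0.041 m and y of yellow_sample in the frame of yellow_dark above 0.041 m and x of yellow_sample in the frame of yellow_light between -0.012 and 0.012 m and angle between the x axis of yellow_sample and the x axis of yellow_light, either way round below 0.14 rad and angle between yellow_sample's own x axis and vertical between 1.45 and 1.69 rad), for 0.05 s.
4. with every sample still so placed, the orange (home light) key is pressed fully down (over 4 of 5 mm) (value of joint key_home above 0.004 m and y of red_sample in the frame of red_light below -0.041 m and y of red_sample in the frame of red_dark above 0.041 m and x of red_sample in the frame of red_light between -0.012 and 0.012 m and angle between the x axis of red_sample and the x axis of red_light, either way round below 0.14 rad and height (world z) of each of red_sample, blue_sample, yellow_sample below 0.0185 m and angle between red_sample's own x axis and vertical between 1.45 and 1.69 rad and y of blue_sample in the frame of blue_light below -0.041 m and y of blue_sample in the frame of blue_dark above 0.041 m and x of blue_sample in the frame of blue_light between -0.012 and 0.012 m and angle between the x axis of blue_sample and the x axis of blue_light, either way round below 0.14 rad and angle between blue_sample's own x axis and vertical between 1.45 and 1.69 rad and y of yellow_sample in the frame of yellow_light below -0.041 m and y of yellow_sample in the frame of yellow_dark above 0.041 m and x of yellow_sample in the frame of yellow_light between -0.012 and 0.012 m and angle between the x axis of yellow_sample and the x axis of yellow_light, either way round below 0.14 rad and angle between yellow_sample's own x axis and vertical between 1.45 and 1.69 rad), for 0.05 s.
5. the red (off) key is pressed fully down (over 4 of 5 mm) (value of joint key_off above 0.004 m), for 0.05 s.
At the end, for the whole second after the job is handed in: every sample present lies flat (7 degrees) on the green tray's floor, its centre within 40 mm (x) and 90 mm (y) of the tray's middle and under 20.5 mm above its underside, let go and at rest; all keys are up (x of red_sample in the frame of tray between -0.04 and 0.04 m and y of red_sample in the frame of tray between -0.09 and 0.09 m and z of each of red_sample, blue_sample, yellow_sample in the frame of tray below 0.0205 m and angle between red_sample's own x axis and vertical between 1.45 and 1.69 rad and contact force between the fingers and red_sample below 0.05 N and linear speed of each of red_sample, blue_sample, yellow_sample below 0.02 m/s and x of blue_sample in the frame of tray between -0.04 and 0.04 m and y of blue_sample in the frame of tray between -0.09 and 0.09 m and angle between blue_sample's own x axis and vertical between 1.45 and 1.69 rad and contact force between the fingers and blue_sample below 0.05 N and x of yellow_sample in the frame of tray between -0.04 and 0.04 m and y of yellow_sample in the frame of tray between -0.09 and 0.09 m and angle between yellow_sample's own x axis and vertical between 1.45 and 1.69 rad and contact force between the fingers and yellow_sample below 0.05 N and value of joint each of key_day, key_store, key_home, key_off below 0.0015 m); the robot touches nothing.
It fails at once if the spray can is moved more than 25 mm (distance of spray_can from where it was at the start of the episode above 0.025 m).
It fails at once if the primer tin is moved more than 25 mm (distance of primer_tin from where it was at the start of the episode above 0.025 m).
It fails at once if the marker is moved more than 25 mm (distance of marker from where it was at the start of the episode above 0.025 m).
It fails at once if the sanding block is moved more than 25 mm (distance of sanding_block from where it was at the start of the episode above 0.025 m).
It fails at once if two keys are pressed down at once (value of joint each of key_day, key_store above 0.003 m or value of joint each of key_day, key_home above 0.003 m or value of joint each of key_day, key_off above 0.003 m or value of joint each of key_store, key_home above 0.003 m or value of joint each of key_store, key_off above 0.003 m or value of joint each of key_home, key_off above 0.003 m).
Of red_sample, blue_sample, yellow_sample only 2 to 3 are there at a start; the rules pass over those that are not, and their reading is None.
At some moment in a run one of red_sample, blue_sample, yellow_sample may be knocked a few centimetres aside while the robot is not near it.
Once in a run the grip may slacken for a moment while it holds something.
It also fails if it takes over 210 s, if anything falls off the work surface, if the arm or the gripper's body presses on something with over 40 N, if the wrist force passes 120 N, or if a joint passes its speed limit or range.

### The arm

A 6-joint arm with a two-finger parallel gripper is mounted at the origin on the work surface. World frame = base frame: x ahead of the robot, y to its left, z up, the work surface at z = 0. Lengths are in m, angles in rad, forces in N, time in s.
With the tool pointing down it reaches from about 0.35 to 0.875 m from the base axis. Payload 15.5 kg.
Tool frame: the origin (TCP) lies midway between the tips of the shut fingers; the grasp point (between the pads) lies 19 mm behind it (robot.hold_point_z is the distance from the TCP to the grasp point, in m); z points along the fingers, y is the line along which they close (so a half turn about z gives the same grasp; the last joint's range is limited). The gripper opens to 85 mm and grips with 20 to 120 N. Pads are 22 mm wide; open, the fingers measure 114 mm over their backs; the gripper's body (76 mm by 85 mm) begins 54 mm behind the grasp point. The pads swing forward as they close: fully open they stand 13 mm farther back than shut.
Start: joints at [-1.333, 0.494, 1.345, -0, 1.302, -0.096], TCP at [0.205, -0.591, 0.203] pointing down, gripper open.
Joint ranges: [-2.91, 2.91], [-0.82, 2.16], [0.22, 2.67], [-1.22, 4.37], [0.12, 2.79], [-3.08, 3.08]. Speed limits (rad/s): [1.89, 1.89, 2.57, 3.01, 3.01, 3.01].

### API

Orientations are given as a unit quaternion [w, x, y, z].
In Python, from rig import robot, cams, ticket gives the robot as it stands. The module is installed in compiled form; this text tells all that it offers.
- The arm moves only by the tool apply_moves, never from a script. Its arguments are lists of equal length, an entry for each row: "dp": the shift along the tool's x, y, z in units of 25 mm (1.0 is 25 mm), a list of three; "turn": the turn, a rotation vector about the tool's x, y, z in units of 5 degrees (1.0 is 5 degrees), a list of three. In form: {"dp": [[x, y, z], ...], "turn": [[ax, ay, az], ...]}. A call has 1 to 12 rows; each row shifts and turns the commanded pose from where the row before left it, along the tool's axes as they then stand; what a row does not reach is not made up. A row lasts 1/12 s, in which the tool goes at most 41.7 mm and 7.16 degrees, less where a joint would pass 70% of its speed; a pose out of reach is approached as far as the arm can. A call is refused whole if a number of a shift passes 1 or a number of a turn 1, either way. A call with a gripper value outside its range is refused whole. "gripper" is the closure in counts, from 0 (fully open) to 255 (shut), set as the call begins (left out, the last holds). The fingers move at their own pace and stop on an object; the grip force is fixed at half the most. Time passes only in rows, so rows that do not move let the fingers close. It gives the time, the measured TCP pose, the force, the opening and the grip force at its end, in the units of the state.
- robot.read_state(): the state, without advancing time (a new reading comes with each control period).
- cams.read_camera(name): name is "scene" or "top"; returns the picture (400x640x3 uint8, red, green, blue); there is no depth.
- cams.camera_info(name): a dict with "vertical_fov" (degrees; the focal length in pixels is half the picture's height over the tangent of half this angle, whatever the lens; pixels are square), "cx", "cy" (the principal point, pixels), "distortion" ([k1, k2, p1, p2, k3] as OpenCV has them; the pictures are not rectified), "xyz" and "orientation" of the camera in the world. Camera axes: x right, y down, z forward; pixel columns grow to the right and rows downward; lengths in m; the calibration is good to about 2 mm. A picture is of the moment at which its call begins. camera_info takes no time and is no camera call.
- ticket.hand_in(): hands the job in; it is judged then, once.
The state is a dict: "time": time; "joints": joint angles; "joint_velocities": joint speeds; "joint_torque": joint torques, N m; "position": TCP position; "eef_rot": TCP orientation; "ft_force": force on the tool from outside, world axes, zero at the start; "wrist_torque": the same for the moment, N m; "width": opening from 0.0 (shut) to 1.0 (fully open); "gripper_force": force on a finger pad.
Only numpy, scipy, OpenCV 4.12 (cv2) and the standard library are available. Lean on these libraries where they do the work, as an engineer would, in place of code of your own. Each camera call takes 0.05 s, during which the arm holds its last target. There are 200 camera calls.

## Working session

There is one attempt and no reset: what is moved stays moved. The work goes in short steps, Python scripts to look and compute and a tool call to move; the robot and the scene stay as the last step left them, time stands still between calls to the robot, and variables do not carry over. Pictures are saved under pics/ and viewed, at most 14 in all, crops included, and the job is handed in when it is done.

Besides the shell and the picture viewer there is one more tool, called after "Call:" as name(argument=value, ...) on one line, values as JSON. apply_moves: Moves the arm, as the interface text tells. Its arguments: {"type":"object","properties":{"dp":{"type":"array"},"turn":{"type":"array"},"gripper":{"type":"number"}},"required":["dp","turn"]}

```bash
mkdir -p pics; cat > h.py <<'E'
import numpy as np, cv2
from rig import robot, cams, ticket
from scipy.spatial.transform import Rotation as R
def K(n):
    i=cams.camera_info(n); f=200/np.tan(np.radians(i['vertical_fov'])/2)
    q=i['orientation']; M=R.from_quat([q[1],q[2],q[3],q[0]]).as_matrix()
    return np.array([[f,0,i['cx']],[0,f,i['cy']],[0,0,1]]),np.array(i['distortion'],float),np.array(i['xyz']),M
def w(n,uv,z):
    k,d,c,M=K(n); p=cv2.undistortPoints(np.array(uv,float).reshape(-1,1,2),k,d).reshape(-1,2)
    r=np.c_[p,np.ones(len(p))]@M.T
    return c+r*((z-c[2])/r[:,2])[:,None]
def px(n,P):
    k,d,c,M=K(n); P=np.array(P,float).reshape(-1,3)
    return cv2.projectPoints((P-c)@M,np.zeros(3),np.zeros(3),k,d)[0].reshape(-1,2)
def snap(n,f=None):
    im=cams.read_camera(n)
    if f: cv2.imwrite('pics/'+f,im[:,:,::-1])
    return im
E
python3 - <<'E'
from h import *
for n in('scene','top'):
    im=snap(n,n+'0.png'); print(cams.camera_info(n))
print(robot.read_state())
E
```

```text
{'vertical_fov': 50.89643830426074, 'cx': 313.7786775196862, 'cy': 201.12953670571466, 'distortion': array([0.02504619, 0.        , 0.        , 0.        , 0.        ]), 'xyz': array([1.30729288, 0.61170463, 1.01687236]), 'orientation': array([-0.16783567,  0.40099529,  0.83074652, -0.3476984 ])}
{'vertical_fov': 54.817152783955486, 'cx': 317.2397383752941, 'cy': 202.33676845664365, 'distortion': array([-0.00177352,  0.        ,  0.        ,  0.        ,  0.        ]), 'xyz': array([0.35974827, 0.00755901, 1.05799678]), 'orientation': array([ 0.07264944, -0.69821502,  0.70943347, -0.06262587])}
{'time': 0.1, 'joints': array([-1.33248443e+00,  4.94128437e-01,  1.34606192e+00, -7.67529179e-06,
        1.30249564e+00, -9.54975502e-02]), 'joint_velocities': array([ 0.00106148, -0.00130767, -0.0019311 , -0.00114358, -0.00228902,
        0.00112811]), 'joint_torque': array([ 3.03335160e-03, -8.83588457e+01, -3.84561574e+01,  1.15447497e-04,
        5.27660013e-03,  6.85358458e-06]), 'position': array([ 0.20469688, -0.59015878,  0.20295776]), 'eef_rot': array([-5.45013758e-04,  9.86103395e-01,  1.66131864e-01, -4.26934145e-05]), 'ft_force': array([-0.18473796,  0.20576811,  0.12499877]), 'wrist_torque': array([ 0.0440318 , -0.08019981, -0.00141503]), 'gripper_force': 0.0, 'width': 1.002884816035089}
```

View pics/top0.png

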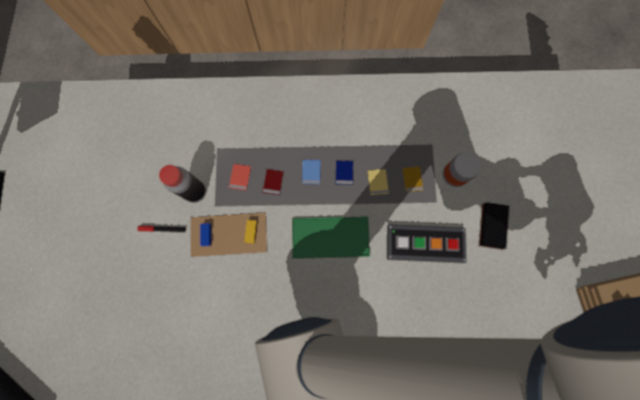

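View pics/scene0.png

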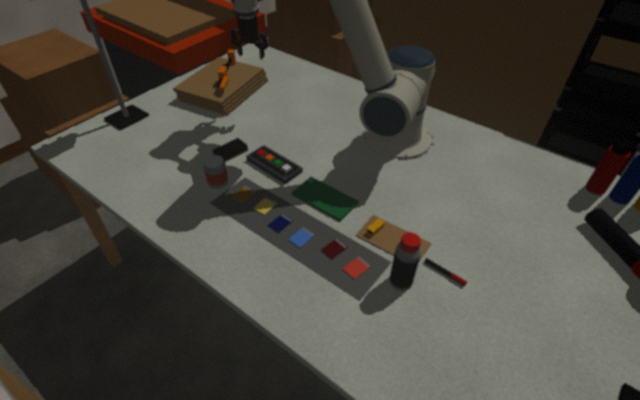

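The top view shows a blue sample at (206,234) and a yellow one at (250,231), with no red. The blue plates are at (312,172) and (345,172), and the yellow plates at (378,181) and (413,179). The keys sit at y≈243 and the tray is centred near (331,237). The scene view agrees. I'll enlarge the plates and the board.

```bash
python3 - <<'E'
from h import *
im=cv2.imread('pics/top0.png')
a=cv2.resize(im[150:205,290:430],None,fx=5.7,fy=5.7,interpolation=cv2.INTER_CUBIC)
b=cv2.resize(im[207:262,185:325],None,fx=5.7,fy=5.7,interpolation=cv2.INTER_CUBIC)
# brighten
o=np.clip(np.vstack([a[:299],b[:299]]).astype(float)*1.5,0,255).astype('uint8')
cv2.imwrite('pics/c1.png',o); print(o.shape)
# colour segmentation -> minAreaRect
hsv=cv2.cvtColor(im,cv2.COLOR_BGR2HSV)
def seg(name,x0,x1,y0,y1,hlo,hhi,smin,z,vmin=40):
    m=cv2.inRange(hsv,(hlo,smin,vmin),(hhi,255,255)); mm=np.zeros_like(m); mm[y0:y1,x0:x1]=m[y0:y1,x0:x1]
    ys,xs=np.nonzero(mm)
    P=w('top',np.c_[xs,ys],z)[:,:2].astype(np.float32)
    c,s,a=cv2.minAreaRect((P*1000)); print(name,len(xs),'mean',P.mean(0),'rect',np.round(c,1),np.round(s,1),round(a,1), 'px',xs.min(),xs.max(),ys.min(),ys.max())
seg('blight',295,330,155,190,95,125,70,.006)
seg('bdark',330,362,155,190,105,130,120,.006,30)
seg('ylight',363,396,160,200,15,35,70,.006)
seg('ydark',398,428,160,200,12,32,100,.006,30)
seg('bs',190,220,215,255,105,130,150,.030,30)
seg('ys',235,265,215,255,18,35,170,.030,60)
seg('tray',285,375,210,262,50,85,60,.01,20)
for n,u in zip('wgor',[(402.5,242.5),(419.5,242.5),(436,243),(453.5,243.5)]): print(n,w('top',[u],.035))
E
```

```text
(598, 798, 3)
blight 372 mean [0.6586929  0.03734086] rect [657.5  37.4] [51.2 58.5] 88.9 px 302 320 160 180
bdark 313 mean [ 0.6551746  -0.05635278] rect [655.7 -55.9] [45.3 52.8] 88.6 px 336 352 161 179
ylight 427 mean [ 0.62448615 -0.14887193] rect [ 621.1 -149.2] [72.2 53.9] 3.9 px 367 388 169 194
ydark 373 mean [ 0.6324256  -0.24587773] rect [ 632.2 -246.2] [60.5 51.3] 4.6 px 402 422 166 188
bs 196 mean [0.4774216 0.3226603] rect [478. 322.] [54.9 24.3] 2.5 px 201 210 224 244
ys 220 mean [0.4841412  0.20136327] rect [484.3 201.3] [26.1 60.5] 84.1 px 245 256 220 242
tray 2997 mean [ 0.4671581 -0.0126488] rect [467.6 -13.8] [204.4 108.7] 89.9 px 293 368 217 257
w [[ 0.44640094 -0.20281797  0.035     ]]
g [[ 0.44569003 -0.24751853  0.035     ]]
o [[ 0.44368564 -0.2907554   0.035     ]]
r [[ 0.4416423  -0.33653982  0.035     ]]
```

View pics/c1.png

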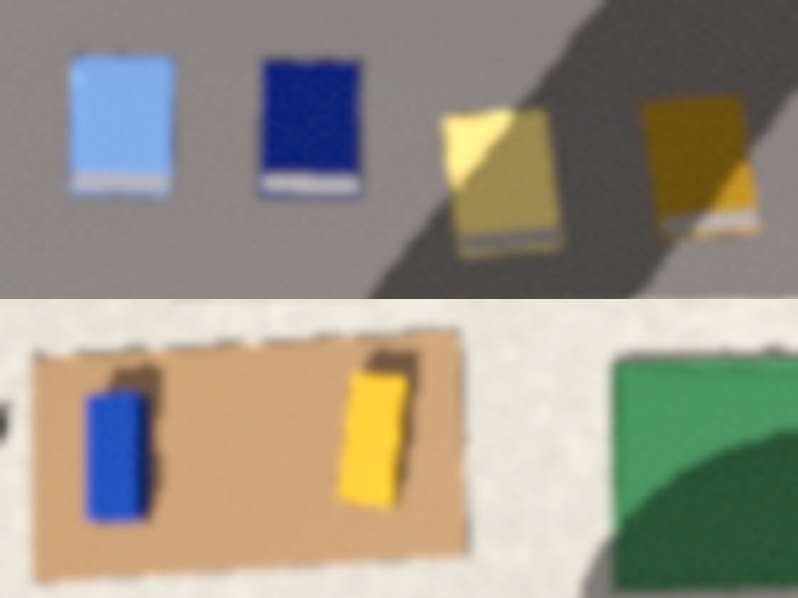

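Crop readings: the blue plates' corners span X 70–174 and 262–361, the yellow plates tilt about 7°, and the samples' top faces are clear. I'll turn these into metres.

```bash
python3 - <<'E'
from h import *
def c(X,Y,top):  # crop->pixel
    return [(X+.5)/5.7-.5+(290 if top else 185),(Y+.5-(0 if top else 299))/5.7-.5+(150 if top else 207)]
Q={'bl':([(70,56),(174,56),(172,195),(70,195)],1,.006),'bd':([(262,60),(361,60),(361,196),(260,196)],1,.006),
'yl':([(442,117),(548,110),(564,248),(460,257)],1,.006),'yd':([(643,103),(744,97),(760,229),(661,238)],1,.006),
'bs':([(88,395),(134,393),(134,518),(88,520)],0,.03),'ys':([(354,373),(407,377),(394,506),(338,500)],0,.03)}
for n,(p,t,z) in Q.items():
    P=w('top',[c(*a,t) for a in p],z)[:,:2]; m=P.mean(0)
    dx=(P[0]-P[3]+P[1]-P[2])/2; dy=(P[0]-P[1]+P[3]-P[2])/2
    print(n,np.round(m*1000,1),'L',np.round(np.linalg.norm(dx)*1000,1),'W',np.round(np.linalg.norm(dy)*1000,1),'yaw',np.round(np.degrees(np.arctan2(dx[1],dx[0])),1),np.round(np.degrees(np.arctan2(-dy[0],dy[1])),1))
print('can cap top',w('top',[(171,173)],.19),'base right',w('top',[(195,190)],.0),'tin',w('top',[(467,166)],.1),w('top',[(455,178)],0),'marker',w('top',[(162,228)],.01))
E
```

```text
bl [652.8  37.7] L 71.2 W 51.0 yaw -1.0 -1.1
bd [649.8 -56. ] L 69.6 W 49.4 yaw -2.0 -1.1
yl [ 620.1 -149.7] L 70.6 W 51.7 yaw 4.2 3.4
yd [ 626.5 -247.4] L 67.8 W 49.3 yaw 3.5 3.4
bs [477.6 325.9] L 59.1 W 21.7 yaw 2.4 1.6
ys [483.8 202.2] L 60.7 W 25.9 yaw -5.4 -6.1
can cap top [[0.60418964 0.36015859 0.19      ]] base right [[0.60666518 0.36615557 0.        ]] tin [[ 0.63381658 -0.36520327  0.1       ]] [[ 0.62807961 -0.36746358  0.        ]] marker [[0.49872172 0.44909916 0.01      ]]
```

Call:
apply_moves(dp=[[0,0,0],[1,0,0],[1,0,0],[1,0,0],[1,-1,0],[1,-1,0],[1,-1,0],[1,-1,0],[1,-1,0],[1,-1,0],[0,-1,0],[0,-1,0]], turn=[[0,0,0],[0,0,0],[0,0,0],[0,0,0],[0,0,0],[0,0,0],[0,0,0],[0,0,0],[0,0,1],[0,0,1],[0,0,1],[0,0,1]], gripper=0)

```text
time: 1.1
position: [0.3655, -0.3253, 0.2033]
eef_rot: [-0.0, 1.0, -0.009, -0.0]
ft_force: [0.7, 0.5, -0.8]
width: 0.999
gripper_force: 0.0
```

Call:
apply_moves(dp=[[0.4,-1,0],[0.4,-1,0],[0.4,-1,0],[0.4,-1,0],[0.4,-1,0],[0.4,-1,0],[0.4,-1,0],[0.4,-1,0],[0.4,-1,0],[0.4,-1,0],[0.4,-1,0],[0.4,-1,0]], turn=[[0,0,0],[0,0,0],[0,0,0],[0,0,0],[0,0,0],[0,0,0],[0,0,0],[0,0,0],[0,0,0],[0,0,0],[0,0,0],[0,0,0]])

```text
time: 2.1
position: [0.49, -0.0274, 0.2035]
eef_rot: [0.0, 1.0, -0.008, -0.0]
ft_force: [0.6, -0.7, -0.2]
width: 1.002
gripper_force: 0.0
```

Call:
apply_moves(dp=[[0,-1,0],[0,-1,0],[0,-1,0],[0,-1,0],[0,-1,0.2],[0,-1,0.5],[0,-1,1],[0,-1,1],[0,-1,1],[0,0,0],[0,0,0]], turn=[[0,0,0],[0,0,0],[0,0,0],[0,0,0],[0,0,0],[0,0,0],[0,0,0],[0,0,0],[0,0,0.9],[0,0,0],[0,0,0]])

```text
time: 3.02
position: [0.4921, 0.1969, 0.1097]
eef_rot: [0.0, 0.999, -0.046, -0.001]
ft_force: [-0.5, 0.4, 0.7]
width: 0.998
gripper_force: 0.0
```

```bash
cat > d.py <<'E'
import sys
from h import *
# usage: d.py x y z yawdeg -> needed shift in tool axes (units) and turn
x,y,z,yaw=map(float,sys.argv[1:5])
s=robot.read_state(); q=s['eef_rot']; M=R.from_quat([q[1],q[2],q[3],q[0]]).as_matrix()
cy=np.degrees(np.arctan2(M[1,0],M[0,0]))
d=np.radians(yaw); T=np.array([[np.cos(d),np.sin(d),0],[np.sin(d),-np.cos(d),0],[0,0,-1]])
print('pos',s['position'].round(4),'yaw',cy.round(2),'tilt z',M[:,2].round(3),'t',s['time'],'w',s['width'])
e=np.array([x,y,z])-s['position']
print('dp now',(M.T@e/.025).round(3),'dp after turn',(T.T@e/.025).round(3),'turn',np.round(-(yaw-cy)/5,3))
E
python3 d.py .4838 .2022 .012 -5.8
```

```text
pos [0.4921 0.1969 0.1097] yaw -5.25 tilt z [-0.003 -0.001 -1.   ] t 3.0167 w 0.9976813166149628
dp now [-0.341 -0.184  3.91 ] dp after turn [-0.353 -0.176  3.909] turn 0.111
```

Call:
apply_moves(dp=[[-0.35,-0.18,0.5],[0,0,1],[0,0,1],[0,0,0.9],[0,0,0.5],[0,0,0],[0,0,0]], turn=[[0,0,0.1],[0,0,0],[0,0,0],[0,0,0],[0,0,0],[0,0,0],[0,0,0]])

```text
time: 3.6
position: [0.4853, 0.2009, 0.0141]
eef_rot: [0.0, 0.999, -0.051, 0.0]
ft_force: [-0.4, -0.2, 0.9]
width: 1.002
gripper_force: 0.0
```

Call:
apply_moves(dp=[[0,0,0],[0,0,0],[0,0,0],[0,0,0],[0,0,0],[0,0,0],[0,0,0],[0,0,0]], turn=[[0,0,0],[0,0,0],[0,0,0],[0,0,0],[0,0,0],[0,0,0],[0,0,0],[0,0,0]], gripper=255)

```text
time: 4.27
position: [0.4848, 0.2015, 0.0135]
eef_rot: [-0.0, 0.999, -0.051, -0.0]
ft_force: [-0.2, -0.5, -0.6]
width: -0.002
gripper_force: 0.0
```

```bash
python3 - <<'E'
from h import *
a=snap('top')[190:280,150:300]; b=snap('scene')[180:300,320:470]
a=cv2.resize(a,(600,360),interpolation=cv2.INTER_CUBIC); b=cv2.resize(b,(300,240),interpolation=cv2.INTER_CUBIC)
o=np.zeros((600,600,3),'uint8'); o[:360]=a; o[360:,:300]=b
cv2.imwrite('pics/p3.png',np.clip(o[:,:,::-1]*1.5,0,255).astype('uint8'))
E
```

```text
(no output)
```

View pics/p3.png

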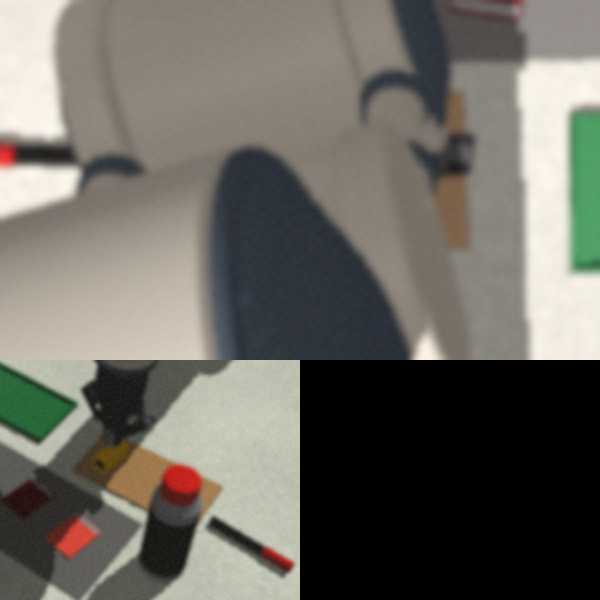

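The fingers are shut just beyond the yellow sample, which is still on the board (scene crop ≈(108,460)). I'll zoom in and mark the TCP.

```bash
python3 - <<'E'
from h import *
im=snap('scene','s4.png')[:,:,::-1].copy()
p=robot.read_state()['position']; print(px('scene',[p,[.4838,.2022,.03],[.4838,.2022,.005]]), px('top',[p]))
i0=cv2.imread('pics/scene0.png')
f=lambda q:cv2.resize(q[200:260,340:410],None,fx=8,fy=8,interpolation=cv2.INTER_CUBIC)
o=np.hstack([f(i0)[:,150:500],f(im)[:,100:500]]); cv2.imwrite('pics/p4.png',np.clip(o*1.6,0,255).astype('uint8'))
E
```

```text
[[373.3285807  227.29565757]
 [374.21819101 223.71535067]
 [373.43454166 228.9660172 ]] [[251.45955962 231.42551247]]
```

View pics/p4.png

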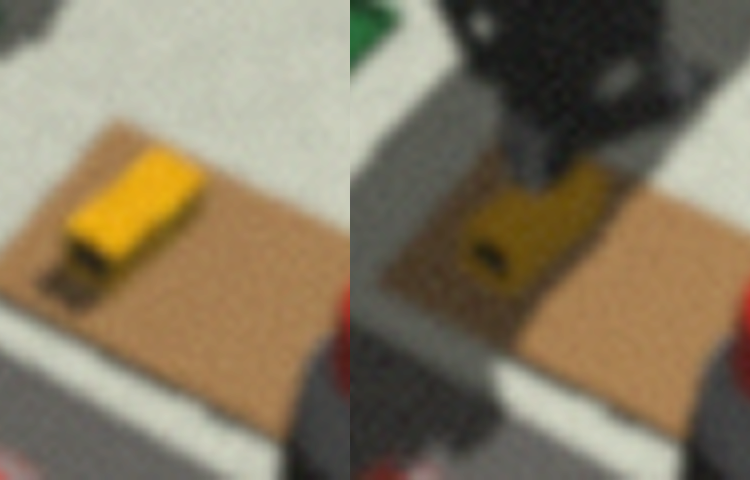

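Call:
apply_moves(dp=[[0,0,-1],[0,0,-1],[0,0,-1],[0,0,-1],[0,1,0],[0,1,0],[0,1,0],[0,1,0],[0,1,0],[0,1,0],[0,1,0],[0,0,0]], turn=[[0,0,0],[0,0,0],[0,0,0],[0,0,0],[0,0,0],[0,0,0],[0,0,0],[0,0,0],[0,0,0],[0,0,0],[0,0,0],[0,0,0]])

```text
time: 5.42
position: [0.4665, 0.0243, 0.1135]
eef_rot: [0.0, 0.999, -0.052, -0.0]
ft_force: [0.5, 0.8, -0.3]
width: 0.005
gripper_force: 0.0
```

```bash
python3 - <<'E'
from h import *
a=snap('top','t5.png')[190:280,170:300,::-1]; b=snap('scene','s5.png')[190:280,300:430,::-1]
f=lambda q:cv2.resize(q,None,fx=5.7,fy=3.3*5.7/3.3,interpolation=cv2.INTER_CUBIC)
o=np.vstack([f(a)[100:400],f(b)[50:350]]); cv2.imwrite('pics/p5.png',np.clip(o*1.5,0,255).astype('uint8')); print(o.shape)
p=robot.read_state()['position'];print(p,px('scene',[p]),px('top',[p]))
E
```

```text
(600, 741, 3)
[0.4669157  0.0267827  0.11352132] [[333.7765624  178.36757028]] [[314.79523744 232.8085038 ]]
```

View pics/p5.png

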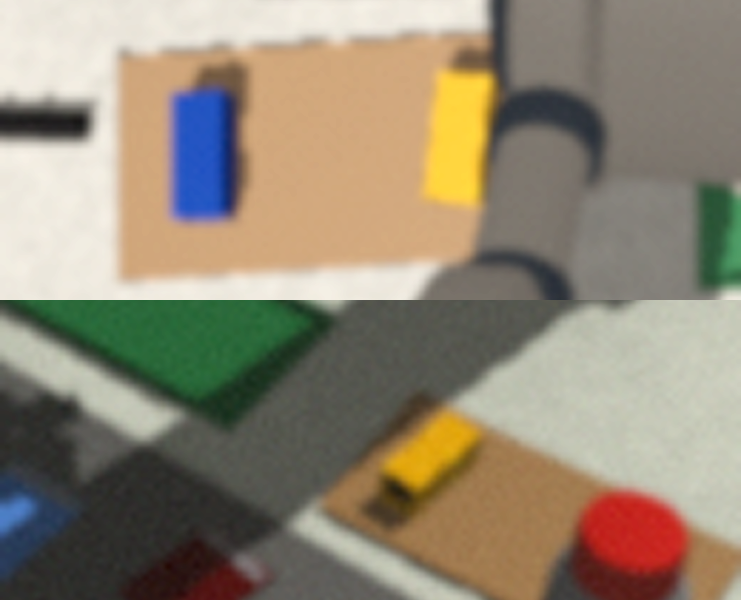

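The sample is unmoved (left edge at px 246.7, as before), so the fingers must have shut above it. I'll compare the visible fingertip with the reported TCP at (333.8,178.4).

```bash
python3 - <<'E'
from h import *
b=cv2.imread('pics/s5.png')
o=cv2.resize(b[120:200,290:390],None,fx=7,fy=7,interpolation=cv2.INTER_CUBIC); cv2.imwrite('pics/p6.png',np.clip(o*2.,0,255).astype('uint8'))
p=robot.read_state()['position']
for dz in(0,.01,.02,.03): print(dz,(px('scene',[p+[0,0,dz]])-[290,120])*7)
E
```

```text
0 [[306.43593681 408.57299198]]
0.01 [[307.16356204 392.2757427 ]]
0.02 [[307.89901044 375.80792148]]
0.03 [[308.64241224 359.16675755]]
```

View pics/p6.png

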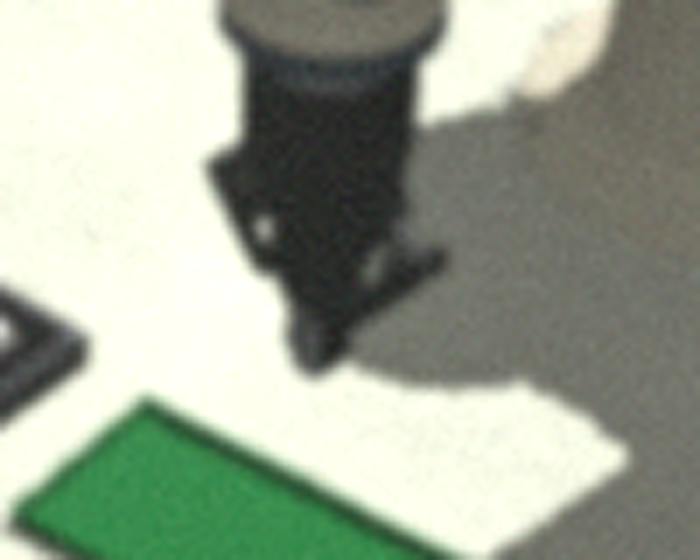

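The visible tip is about 21 mm above the reported TCP. I'll confirm this by touching the tray floor (z = 4 mm) gently with the shut fingers.

Call:
apply_moves(dp=[[0,0,1],[0,0,1],[0,0,1],[0,0,1],[0,0,0.6],[0,0,0],[0,0,0],[0,0,0]], turn=[[0,0,0],[0,0,0],[0,0,0],[0,0,0],[0,0,0],[0,0,0],[0,0,0],[0,0,0]])

```text
time: 6.18
position: [0.4674, 0.0279, -0.0008]
eef_rot: [-0.0, 0.999, -0.051, 0.0]
ft_force: [-0.1, -0.8, 0.6]
width: -0.003
gripper_force: 0.0
```

Call:
apply_moves(dp=[[0,0,0.1],[0,0,0.1],[0,0,0],[0,0,0]], turn=[[0,0,0],[0,0,0],[0,0,0],[0,0,0]])

```text
time: 6.52
position: [0.4671, 0.0274, -0.0062]
eef_rot: [-0.0, 0.999, -0.051, 0.0]
ft_force: [-0.6, 0.4, 0.6]
width: 0.002
gripper_force: 0.0
```

Call:
apply_moves(dp=[[0,0,0.1],[0,0,0.1],[0,0,0],[0,0,0]], turn=[[0,0,0],[0,0,0],[0,0,0],[0,0,0]])

```text
time: 6.85
position: [0.4668, 0.0274, -0.0117]
eef_rot: [-0.0, 0.999, -0.051, -0.0]
ft_force: [0.7, 0.1, 0.1]
width: -0.0
gripper_force: 0.0
```

Call:
apply_moves(dp=[[0,0,0.08],[0,0,0],[0,0,0]], turn=[[0,0,0],[0,0,0],[0,0,0]])

```text
time: 7.1
position: [0.4669, 0.0274, -0.0136]
eef_rot: [-0.0, 0.999, -0.051, -0.0]
ft_force: [0.1, -1.2, -0.1]
width: 0.005
gripper_force: 0.0
```

Call:
apply_moves(dp=[[0,0,0.08],[0,0,0],[0,0,0]], turn=[[0,0,0],[0,0,0],[0,0,0]])

```text
time: 7.35
position: [0.4669, 0.0274, -0.0156]
eef_rot: [-0.0, 0.999, -0.051, -0.0]
ft_force: [0.1, 0.1, -0.4]
width: 0.003
gripper_force: 0.0
```

Call:
apply_moves(dp=[[0,0,0.08],[0,0,0],[0,0,0]], turn=[[0,0,0],[0,0,0],[0,0,0]])

```text
time: 7.6
position: [0.4669, 0.0274, -0.0176]
eef_rot: [-0.0, 0.999, -0.051, -0.0]
ft_force: [-0.6, 0.1, 0.2]
width: 0.0
gripper_force: 0.0
```

Call:
apply_moves(dp=[[0,0,0.08],[0,0,0],[0,0,0]], turn=[[0,0,0],[0,0,0],[0,0,0]])

```text
time: 7.85
position: [0.4669, 0.0274, -0.0196]
eef_rot: [-0.0, 0.999, -0.051, -0.0]
ft_force: [-0.7, 0.3, 0.8]
width: 0.001
gripper_force: 0.0
```

Call:
apply_moves(dp=[[0,0,0.08],[0,0,0],[0,0,0]], turn=[[0,0,0],[0,0,0],[0,0,0]])

```text
time: 8.1
position: [0.4669, 0.0274, -0.0216]
eef_rot: [-0.0, 0.999, -0.051, -0.0]
ft_force: [-1.2, -0.0, -0.0]
width: 0.002
gripper_force: 0.0
```

Call:
apply_moves(dp=[[0,0,0.08],[0,0,0],[0,0,0]], turn=[[0,0,0],[0,0,0],[0,0,0]])

```text
time: 8.35
position: [0.4669, 0.0274, -0.0236]
eef_rot: [-0.0, 0.999, -0.051, -0.0]
ft_force: [-0.4, -0.7, -0.7]
width: -0.001
gripper_force: 0.0
```

Call:
apply_moves(dp=[[0,0,0.08],[0,0,0],[0,0,0]], turn=[[0,0,0],[0,0,0],[0,0,0]])

```text
time: 8.6
position: [0.4671, 0.0274, -0.024]
eef_rot: [0.0, 0.999, -0.051, 0.001]
ft_force: [-7.8, 0.4, 50.4]
width: 0.004
gripper_force: 25.0
```

```bash
python3 - <<'E'
from h import *
b=snap('scene','s7.png')[:,:,::-1]; s=robot.read_state(); p=s['position']; print(p,s['ft_force'])
o=cv2.resize(b[150:240,280:390],None,fx=6,fy=6,interpolation=cv2.INTER_CUBIC); cv2.imwrite('pics/p7.png',np.clip(o*2.,0,255).astype('uint8'))
for z in(.0,.004,.014,.024): print(z,(px('scene',[[p[0],p[1],z]])-[280,150])*6)
E
```

```text
[ 0.46706883  0.02741513 -0.02399419] [-7.92213825 -0.0844041  49.53920776]
0.0 [[316.74582628 319.85353431]]
0.004 [[316.96850101 314.88376321]]
0.014 [[317.52910807 302.37404943]]
0.024 [[318.09538509 289.7410199 ]]
```

View pics/p7.png

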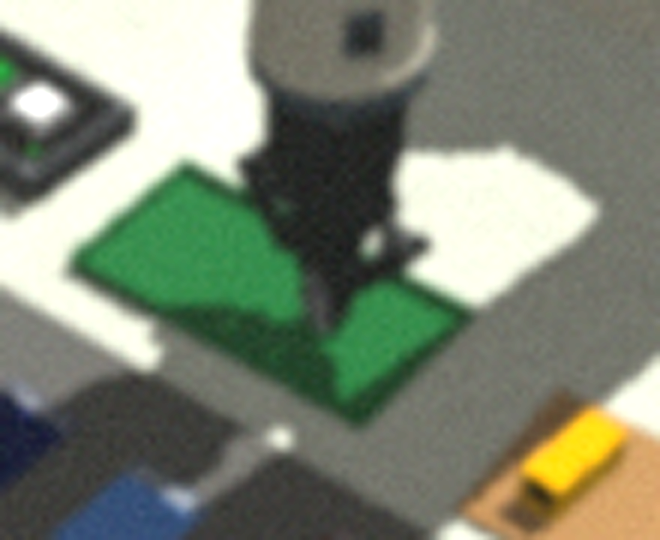

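Call:
apply_moves(dp=[[0,0,-0.5],[0,0,-1],[0,0,-1],[0,0,-1],[0,0,-1],[0,0,-1],[0,0,0]], turn=[[0,0,0],[0,0,0],[0,0,0],[0,0,0],[0,0,0],[0,0,0],[0,0,0]])

```text
time: 9.23
position: [0.4689, 0.0273, 0.1158]
eef_rot: [0.0, 0.999, -0.051, 0.003]
ft_force: [1.9, -0.2, 0.3]
width: 0.003
gripper_force: 0.0
```

```bash
python3 - <<'E'
from h import *
pA=np.array([.4669,.0268,.1135]);pB=np.array([.4671,.0274,-.024])
a=np.array([313,368])/7+[290,120]; b=np.array([322,331])/6+[280,150]
print('A',w('scene',[a],pA[2]+.028)-pA); print('B',w('scene',[b],.004)-pB)
# camera check vs tray/board/panel corners in scene: tray corners in p7
for q in [(185,162),(75,268),(360,425),(470,318)]: print(w('scene',[np.array(q)/6+[280,150]],.012).round(4))
# and in top view
im=cv2.imread('pics/top0.png');print('top tray: x .467 y -.0126')
s=robot.read_state();print(s['position'],s['joints'],s['eef_rot'])
E
```

```text
A [[0.00180161 0.00385599 0.028     ]]
B [[0.00861106 0.00998789 0.028     ]]
[[ 0.4181 -0.1084  0.012 ]]
[[ 0.5297 -0.1001  0.012 ]]
[[0.5273 0.1009 0.012 ]]
[[0.4219 0.1012 0.012 ]]
top tray: x .467 y -.0126
[0.46894491 0.02733102 0.1157831 ] [-6.90298278e-02  3.97792301e-01  1.82913234e+00  3.98514639e-05
  9.08900279e-01  1.60423816e+00] [ 3.55620322e-05  9.98682954e-01 -5.12253883e-02  2.88368830e-03]
```

Touching down at TCP z = −23.5 mm means the real tips sit about 27.5 mm behind the reported TCP. The scene camera also reads about 10 mm off on the ground, while the top camera agrees with the robot. I'll use the top camera and the corrected tip height, and open for the yellow sample.

```bash
python3 d.py .4838 .2022 -.0155 -5.8
```

```text
pos [0.4689 0.0273 0.1158] yaw -5.87 tilt z [ 0.006 -0.    -1.   ] t 9.2333 w 0.0028131772377163397
dp now [-0.155 -7.018  5.252] dp after turn [-0.116 -7.019  5.251] turn -0.015
```

Call:
apply_moves(dp=[[0,-1,0],[0,-1,0],[0,-1,0],[0,-1,0],[0,-1,0],[0,-1,0],[0,-0.9,0],[0,0,0],[0,0,0]], turn=[[0,0,0],[0,0,0],[0,0,0],[0,0,0],[0,0,0],[0,0,0],[0,0,0],[0,0,0],[0,0,0]], gripper=0)

```text
time: 9.98
position: [0.4843, 0.1997, 0.1114]
eef_rot: [0.0, 0.999, -0.05, -0.0]
ft_force: [-0.1, -0.0, 0.0]
width: 0.997
gripper_force: 0.0
```

```bash
python3 d.py .4838 .2022 -.0155 -5.8
```

```text
pos [0.4843 0.1997 0.1114] yaw -5.77 tilt z [-0.001 -0.    -1.   ] t 9.9833 w 0.99723563028217
dp now [-0.025 -0.098  5.075] dp after turn [-0.028 -0.096  5.075] turn 0.007
```

Call:
apply_moves(dp=[[0,-0.1,1],[0,0,1],[0,0,1],[0,0,1],[0,0,0.8],[0,0,0.27],[0,0,0],[0,0,0]], turn=[[0,0,0],[0,0,0],[0,0,0],[0,0,0],[0,0,0],[0,0,0],[0,0,0],[0,0,0]])

```text
time: 10.65
position: [0.4849, 0.201, -0.0144]
eef_rot: [0.0, 0.999, -0.052, -0.0]
ft_force: [0.1, 0.0, 0.2]
width: 1.0
gripper_force: 0.0
```

Call:
apply_moves(dp=[[0,0,0],[0,0,0],[0,0,0],[0,0,0],[0,0,0],[0,0,0],[0,0,0],[0,0,0]], turn=[[0,0,0],[0,0,0],[0,0,0],[0,0,0],[0,0,0],[0,0,0],[0,0,0],[0,0,0]], gripper=255)

```text
time: 11.32
position: [0.4851, 0.2016, -0.0141]
eef_rot: [-0.0, 0.999, -0.051, 0.0]
ft_force: [-1.0, -1.7, 13.0]
width: 0.273
gripper_force: 59.2
```

Call:
apply_moves(dp=[[0,0,-0.5],[0,0,-1],[0,0,-1],[0,0,-1],[0,0,-1],[0,1,0],[0,1,0],[0,1,0],[0,1,0],[0,1,0],[0,1,0],[0,1,0]], turn=[[0,0,0],[0,0,0],[0,0,0],[0,0,0],[0,0,0],[0,0,-1],[0,0,-0.9],[0,0,0],[0,0,0],[0,0,0],[0,0,0],[0,0,0]])

```text
time: 12.32
position: [0.4896, 0.0257, 0.0979]
eef_rot: [0.0, 0.999, 0.032, 0.0]
ft_force: [2.2, -1.1, -0.4]
width: 0.275
gripper_force: 59.6
```

Call:
apply_moves(dp=[[0.8,1,0],[0.8,1,0],[0.8,1,0],[0.8,1,0],[0.8,1,0],[0.8,1,0],[0.8,1,0],[0,1,0],[0,1,0],[0,0,0],[0,0,0]], turn=[[0,0,0],[0,0,0],[0,0,0],[0,0,0],[0,0,0],[0,0,0],[0,0,0],[0,0,0],[0,0,0],[0,0,0],[0,0,0]])

```text
time: 13.23
position: [0.6435, -0.1899, 0.0974]
eef_rot: [-0.0, 1.0, 0.031, -0.0]
ft_force: [-0.8, 1.1, -0.9]
width: 0.273
gripper_force: 64.9
```

```bash
python3 d.py .6233 -.1985 -.0165 3.6;  python3 - <<'E'
from h import *
a=snap('top','t8.png'); print(robot.read_state()['gripper_force'])
E
```

```text
pos [ 0.6435 -0.1899  0.0974] yaw 3.52 tilt z [-0.  0. -1.] t 13.2333 w 0.2733880765248174
dp now [-0.826  0.295  4.558] dp after turn [-0.828  0.293  4.558] turn -0.015
64.8927354812622
```

View pics/t8.png

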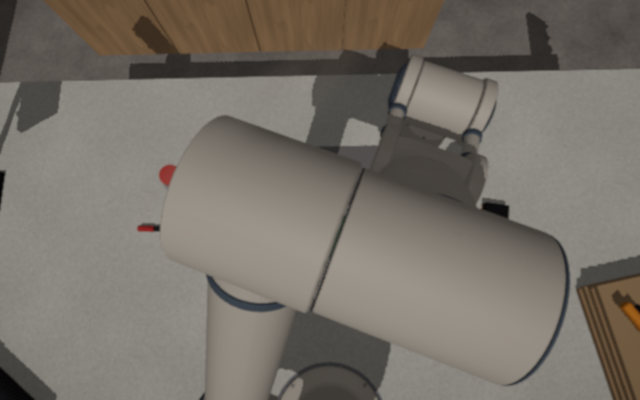

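Call:
apply_moves(dp=[[-0.78,0.29,0],[0,0,1],[0,0,1],[0,0,1],[0,0,0.8],[0,0,0.4],[0,0,0],[0,0,0]], turn=[[0,0,0],[0,0,0],[0,0,0],[0,0,0],[0,0,0],[0,0,0],[0,0,0],[0,0,0]])

```text
time: 13.95
position: [0.6249, -0.1967, -0.0069]
eef_rot: [-0.0, 0.999, 0.032, -0.0]
ft_force: [0.5, 0.3, -0.4]
width: 0.275
gripper_force: 64.9
```

```bash
python3 d.py .6245 -.1985 -.0165 3.6
```

```text
pos [ 0.6249 -0.1967 -0.0069] yaw 3.66 tilt z [-0.  0. -1.] t 13.95 w 0.2748003291675374
dp now [-0.02   0.072  0.385] dp after turn [-0.02   0.072  0.385] turn 0.013
```

Call:
apply_moves(dp=[[0,0.07,0.2],[0,0,0.18],[0,0,0],[0,0,0]], turn=[[0,0,0],[0,0,0],[0,0,0],[0,0,0]])

```text
time: 14.28
position: [0.625, -0.1991, -0.0165]
eef_rot: [0.0, 1.0, 0.032, 0.0]
ft_force: [-0.2, 0.4, -0.4]
width: 0.275
gripper_force: 64.9
```

Call:
apply_moves(dp=[[0,0,0],[0,0,0],[0,0,0],[0,0,0],[0,0,0]], turn=[[0,0,0],[0,0,0],[0,0,0],[0,0,0],[0,0,0]], gripper=110)

```text
time: 14.7
position: [0.625, -0.1991, -0.0167]
eef_rot: [0.0, 0.999, 0.032, 0.0]
ft_force: [-0.1, 0.1, 0.6]
width: 0.568
gripper_force: 0.0
```

Call:
apply_moves(dp=[[0,0,-0.5],[0,0,-1],[0,0,-1],[0,0,-1],[0,0,-1],[0,-1,0],[0,-1,0],[0,-1,0],[0,-1,0],[0,-1,0],[0,-1,0],[0,-1,0]], turn=[[0,0,0],[0,0,0],[0,0,0],[0,0,0],[0,0,0],[0,0,1],[0,0,0],[0,0,0],[0,0,0],[0,0,0],[0,0,0],[0,0,0]])

```text
time: 15.7
position: [0.6269, -0.0229, 0.0968]
eef_rot: [0.0, 1.0, -0.012, 0.0]
ft_force: [0.5, -0.4, 0.8]
width: 0.566
gripper_force: 0.0
```

Call:
apply_moves(dp=[[-1,-1,0],[-1,-1,0],[-1,-1,0],[-1,-1,0],[-1,-1,0],[-1,-1,0],[0,-1,0],[0,-1,0],[0,-1,0],[0,-1,0],[0,-1,0],[0,-1,0]], turn=[[0,0,-0.7],[0,0,0],[0,0,0],[0,0,0],[0,0,0],[0,0,0],[0,0,0],[0,0,0],[0,0,0],[0,0,0],[0,0,0],[0,0,0]], gripper=0)

```text
time: 16.7
position: [0.4673, 0.273, 0.0968]
eef_rot: [-0.0, 1.0, 0.019, 0.0]
ft_force: [-0.3, -0.3, -1.0]
width: 0.997
gripper_force: 0.0
```

Call:
apply_moves(dp=[[0,-1,0],[0,-0.8,0],[0,0,0],[0,0,0]], turn=[[0,0,0],[0,0,0],[0,0,0],[0,0,0]])

```text
time: 17.03
position: [0.4656, 0.3174, 0.0964]
eef_rot: [-0.0, 1.0, 0.019, 0.0]
ft_force: [-0.5, -0.1, 0.0]
width: 1.003
gripper_force: 0.0
```

```bash
python3 d.py .4785 .3243 -.0145 2; python3 - <<'E'
from h import *
t=snap('top','t9.png')[:,:,::-1]; f=lambda q:cv2.resize(q,None,fx=5.7,fy=5.7,interpolation=cv2.INTER_CUBIC)
cv2.imwrite('pics/p9.png',np.clip(np.vstack([f(t[150:203,295:435]),f(t[215:260,185:325])])*1.5,0,255).astype('uint8'))
E
```

```text
pos [0.4656 0.3174 0.0964] yaw 2.23 tilt z [ 0.001  0.    -1.   ] t 17.0333 w 1.0029691189690508
dp now [ 0.524 -0.257  4.435] dp after turn [ 0.526 -0.26   4.435] turn 0.045
```

View pics/p9.png

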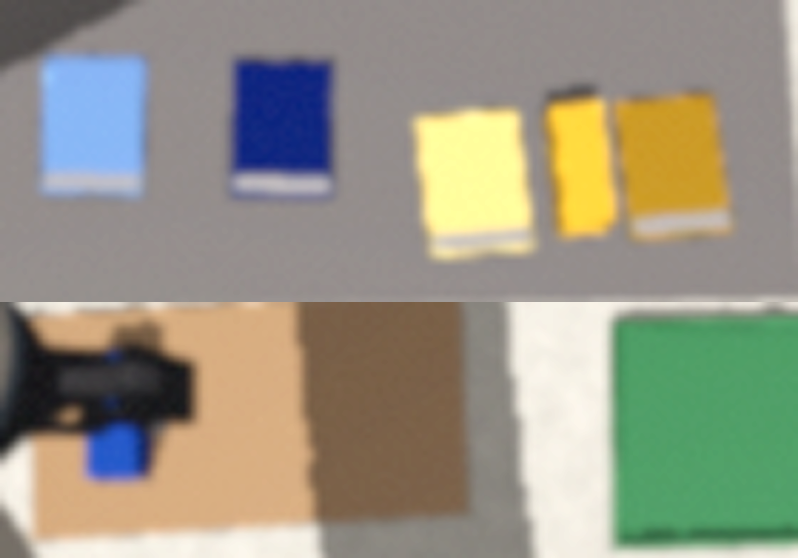

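```bash
python3 - <<'E'
from h import *
def c(X,Y): return [(X+.5)/5.7-.5+295,(Y+.5)/5.7-.5+150]
Q={'yl':([(414,117),(520,110),(535,248),(431,257)],.006),'yd':([(615,103),(715,96),(731,230),(633,238)],.006),'ys':([(551,103),(601,98),(616,228),(563,237)],.027)}
o={}
for n,(p,z) in Q.items():
    P=w('top',[c(*a) for a in p],z)[:,:2]; m=P.mean(0)
    dx=(P[0]-P[3]+P[1]-P[2])/2; dy=(P[0]-P[1]+P[3]-P[2])/2; o[n]=m
    print(n,np.round(m*1000,1),'L',np.round(np.linalg.norm(dx)*1000,1),'W',np.round(np.linalg.norm(dy)*1000,1),'yaw',np.round(np.degrees(np.arctan2(dx[1],dx[0])),1),np.round(np.degrees(np.arctan2(-dy[0],dy[1])),1),(P*1000).round(0).tolist())
print(o['ys']-(o['yl']+o['yd'])/2)
E
```

```text
yl [ 620.1 -149.7] L 70.6 W 51.7 yaw 3.8 3.4 [[654.0, -121.0], [657.0, -174.0], [587.0, -178.0], [583.0, -127.0]]
yd [ 626.5 -247.4] L 68.3 W 48.8 yaw 3.5 3.4 [[659.0, -221.0], [662.0, -270.0], [594.0, -273.0], [591.0, -226.0]]
ys [ 622.1 -198.8] L 65.7 W 25.1 yaw 2.6 6.9 [[654.0, -185.0], [656.0, -209.0], [591.0, -213.0], [587.0, -187.0]]
[-0.00119632 -0.00019253]
```

Call:
apply_moves(dp=[[0.52,-0.26,0],[0,0,1],[0,0,1],[0,0,1],[0,0,1],[0,0,0.4],[0,0,0],[0,0,0]], turn=[[0,0,0],[0,0,0],[0,0,0],[0,0,0],[0,0,0],[0,0,0],[0,0,0],[0,0,0]])

```text
time: 17.75
position: [0.4787, 0.3231, -0.0137]
eef_rot: [0.0, 1.0, 0.018, -0.0]
ft_force: [-0.5, -0.3, 0.7]
width: 0.999
gripper_force: 0.0
```

Call:
apply_moves(dp=[[0,0,0],[0,0,0],[0,0,0],[0,0,0],[0,0,0],[0,0,0],[0,0,0],[0,0,0]], turn=[[0,0,0],[0,0,0],[0,0,0],[0,0,0],[0,0,0],[0,0,0],[0,0,0],[0,0,0]], gripper=255)

```text
time: 18.42
position: [0.4788, 0.3238, -0.0135]
eef_rot: [-0.0, 1.0, 0.019, 0.0]
ft_force: [-1.4, -2.2, 11.0]
width: 0.279
gripper_force: 59.6
```

Call:
apply_moves(dp=[[0,0,-0.5],[0,0,-1],[0,0,-1],[0,0,-1],[0,0,-1],[0,1,0],[0,1,0],[0,1,0],[0,1,0],[0,1,0],[0,1,0],[0,1,0]], turn=[[0,0,0],[0,0,0],[0,0,0],[0,0,0],[0,0,0],[0,0,0.75],[0,0,0],[0,0,0],[0,0,0],[0,0,0],[0,0,0],[0,0,0]])

```text
time: 19.42
position: [0.4749, 0.1476, 0.0984]
eef_rot: [-0.0, 1.0, -0.014, 0.0]
ft_force: [-0.2, -0.3, -1.1]
width: 0.274
gripper_force: 59.5
```

Call:
apply_moves(dp=[[1,1,0],[1,1,0],[1,1,0],[1,1,0],[1,1,0],[1,1,0],[0.7,0.2,0],[0,0,0],[0,0,0]], turn=[[0,0,0],[0,0,0],[0,0,0],[0,0,0],[0,0,0],[0,0,0],[0,0,0],[0,0,0],[0,0,0]])

```text
time: 20.17
position: [0.6384, -0.0115, 0.0979]
eef_rot: [-0.0, 1.0, -0.015, -0.0]
ft_force: [-0.8, -0.0, -1.3]
width: 0.275
gripper_force: 59.4
```

```bash
python3 d.py .6523 -.0092 -.0163 -1.6
```

```text
pos [ 0.6384 -0.0115  0.0979] yaw -1.68 tilt z [-0.  0. -1.] t 20.1667 w 0.27514280672172914
dp now [ 0.555 -0.107  4.567] dp after turn [ 0.554 -0.107  4.567] turn -0.015
```

Call:
apply_moves(dp=[[0.55,-0.1,0],[0,0,1],[0,0,1],[0,0,1],[0,0,0.8],[0,0,0.4],[0,0,0],[0,0,0]], turn=[[0,0,0],[0,0,0],[0,0,0],[0,0,0],[0,0,0],[0,0,0],[0,0,0],[0,0,0]])

```text
time: 20.83
position: [0.6517, -0.0085, -0.0063]
eef_rot: [-0.0, 1.0, -0.014, -0.0]
ft_force: [0.8, 0.7, -1.0]
width: 0.274
gripper_force: 59.4
```

```bash
python3 d.py .6523 -.0092 -.0163 -1.6
```

```text
pos [ 0.6517 -0.0085 -0.0063] yaw -1.6 tilt z [-0.001  0.    -1.   ] t 20.8333 w 0.274464252095108
dp now [0.027 0.029 0.398] dp after turn [0.027 0.029 0.398] turn 0.0
```

Call:
apply_moves(dp=[[0,0.03,0.2],[0,0,0.18],[0,0,0],[0,0,0]], turn=[[0,0,0],[0,0,0],[0,0,0],[0,0,0]])

```text
time: 21.17
position: [0.652, -0.0097, -0.016]
eef_rot: [0.0, 1.0, -0.014, 0.0]
ft_force: [0.0, 0.4, -0.9]
width: 0.276
gripper_force: 59.4
```

Call:
apply_moves(dp=[[0,0,0],[0,0,0],[0,0,0],[0,0,0],[0,0,0]], turn=[[0,0,0],[0,0,0],[0,0,0],[0,0,0],[0,0,0]], gripper=110)

```text
time: 21.58
position: [0.6521, -0.0097, -0.0161]
eef_rot: [-0.0, 1.0, -0.014, 0.0]
ft_force: [-0.3, -0.7, 0.5]
width: 0.571
gripper_force: 0.0
```

Call:
apply_moves(dp=[[0,0,-0.5],[0,0,-1],[0,0,-1],[0,0,-1],[0,0,-1],[-1,1,0],[-1,1,0],[-1,1,0],[-1,1,0],[-1,1,0],[-1,1,0],[-1,1,0]], turn=[[0,0,0],[0,0,0],[0,0,0],[0,0,0],[0,0,0],[0,0,0],[0,0,0],[0,0,0],[0,0,0],[0,0,0],[0,0,0],[0,0,0]])

```text
time: 22.58
position: [0.4709, -0.1805, 0.0972]
eef_rot: [0.0, 1.0, -0.014, 0.0]
ft_force: [0.6, -0.4, 0.3]
width: 0.565
gripper_force: 0.0
```

Call:
apply_moves(dp=[[-0.8,0.3,0],[0,0,0],[0,0,0]], turn=[[0,0,0],[0,0,0],[0,0,0]], gripper=255)

```text
time: 22.83
position: [0.4514, -0.1871, 0.0971]
eef_rot: [0.0, 1.0, -0.015, 0.0]
ft_force: [-0.4, 0.3, 0.9]
width: 0.151
gripper_force: 0.0
```

```bash
python3 d.py .4464 -.2028 .0125 -1.6; cat > look.py <<'E'
import sys
from h import *
t=snap('top',sys.argv[1])[:,:,::-1]; f=lambda q:cv2.resize(q,None,fx=5.7,fy=5.7,interpolation=cv2.INTER_CUBIC)
cv2.imwrite('pics/c_'+sys.argv[1],np.clip(np.vstack([f(t[150:203,295:435]),f(t[220:265,355:495])])*1.5,0,255).astype('uint8'))
E
python3 look.py t10.png
```

```text
pos [ 0.4514 -0.1871  0.0971] yaw -1.73 tilt z [ 0.001 -0.    -1.   ] t 22.8333 w 0.15079381176958714
dp now [-0.184  0.631  3.385] dp after turn [-0.183  0.632  3.385] turn -0.026
```

View pics/c_t10.png

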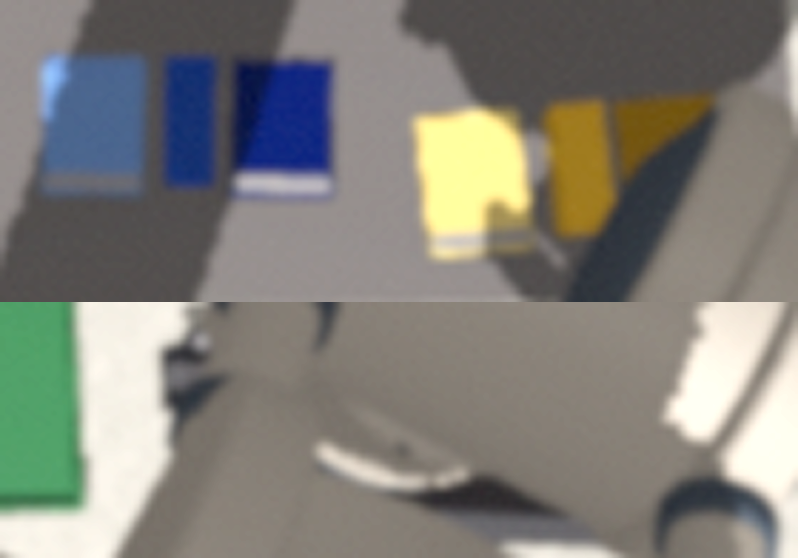

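Blue lies midway, with equal gaps of 20 crop px at X 145–165 and 215–235, and yellow is in place. Now the white key.

Call:
apply_moves(dp=[[-0.2,0.63,0],[0,0,1],[0,0,1],[0,0,1],[0,0,0.3],[0,0,0],[0,0,0]], turn=[[0,0,0],[0,0,0],[0,0,0],[0,0,0],[0,0,0],[0,0,0],[0,0,0]])

```text
time: 23.47
position: [0.4471, -0.2019, 0.0142]
eef_rot: [-0.0, 1.0, -0.014, -0.0]
ft_force: [0.4, 0.4, 0.4]
width: -0.003
gripper_force: 0.0
```

Call:
apply_moves(dp=[[0,0,0.2],[0,0,0.1],[0,0,0],[0,0,0]], turn=[[0,0,0],[0,0,0],[0,0,0],[0,0,0]])

```text
time: 23.8
position: [0.4469, -0.2024, 0.0067]
eef_rot: [0.0, 1.0, -0.014, 0.0]
ft_force: [0.7, 0.3, 1.6]
width: -0.002
gripper_force: 0.7
```

Call:
apply_moves(dp=[[0,0,0.14],[0,0,0.05],[0,0,0],[0,0,0]], turn=[[0,0,0],[0,0,0],[0,0,0],[0,0,0]])

```text
time: 24.13
position: [0.4469, -0.2024, 0.002]
eef_rot: [0.0, 1.0, -0.014, 0.001]
ft_force: [-0.1, 1.4, 15.5]
width: -0.002
gripper_force: 7.7
```

Call:
apply_moves(dp=[[0,0,0.04],[0,0,0],[0,0,0]], turn=[[0,0,0],[0,0,0],[0,0,0]])

```text
time: 24.38
position: [0.4469, -0.2025, 0.0016]
eef_rot: [0.0, 1.0, -0.014, 0.001]
ft_force: [-3.0, 2.4, 33.4]
width: 0.003
gripper_force: 16.7
```

Call:
apply_moves(dp=[[0,0,-0.5],[0,0,-0.5],[0,1,0],[0,0.75,0],[0,0,0],[0,0,0]], turn=[[0,0,0],[0,0,0],[0,0,0],[0,0,0],[0,0,0],[0,0,0]])

```text
time: 24.88
position: [0.445, -0.2464, 0.0254]
eef_rot: [-0.0, 1.0, -0.015, 0.0]
ft_force: [-0.8, 0.3, -0.9]
width: -0.003
gripper_force: 0.0
```

```bash
python3 d.py .4457 -.2472 .0067 -1.6; cat > chk.py <<'E'
import sys
from h import *
im=snap('scene',sys.argv[1])
hsv=cv2.cvtColor(im,cv2.COLOR_RGB2HSV)
off=np.array([1,3.4]) # scene camera bias px
out=[]
for n,p,lo,hi in(('blue',(.651,-.009,.02),(104,150,20),(114,255,255)),('yel',(.622,-.199,.02),(15,150,30),(35,255,255))):
    u=px('scene',[p])[0]+off; x,y=u.astype(int); 
    m=cv2.inRange(hsv[y-18:y+19,x-22:x+23],lo,hi); ys,xs=np.nonzero(m)
    print(n,u.round(1),'n',len(xs),'cen',(xs.mean()+x-22).round(2),(ys.mean()+y-18).round(2))
    out.append(cv2.resize(im[y-22:y+23,x-30:x+31,::-1],None,fx=6,fy=6,interpolation=cv2.INTER_CUBIC))
cv2.imwrite('pics/c_'+sys.argv[1],np.clip(np.hstack(out)*1.8,0,255).astype('uint8'))
E
python3 chk.py k1.png
```

```text
pos [ 0.445  -0.2464  0.0254] yaw -1.71 tilt z [ 0.  0. -1.] t 24.8833 w -0.0033925450821551315
dp now [0.028 0.03  0.747] dp after turn [0.028 0.03  0.747] turn -0.022
blue [290.4 229.1] n 208 cen 294.71 232.46
yel [254.  198.6] n 441 cen 253.1 198.97
```

View pics/c_k1.png

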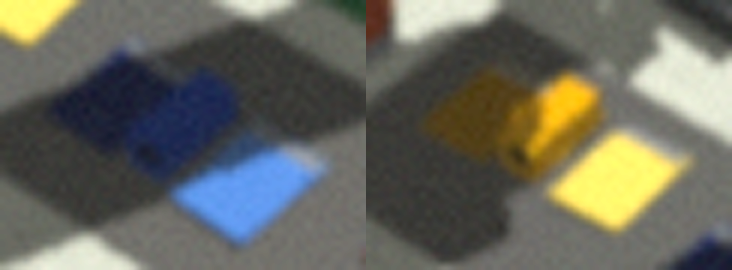

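Both samples are still between their plates: blue sample at crop (180,125), yellow at (555,125). Next is green.

Call:
apply_moves(dp=[[0,0.03,0.5],[0,0,0.3],[0,0,0.14],[0,0,0.02],[0,0,0],[0,0,0]], turn=[[0,0,0],[0,0,0],[0,0,0],[0,0,0],[0,0,0],[0,0,0]])

```text
time: 25.43
position: [0.4449, -0.2458, 0.002]
eef_rot: [-0.0, 1.0, -0.014, -0.0]
ft_force: [-3.7, 2.4, 18.0]
width: 0.001
gripper_force: 9.3
```

```bash
python3 chk.py k2.png; python3 d.py .4437 -.2907 .0067 -1.6
```

```text
blue [290.4 229.1] n 229 cen 295.17 232.61
yel [254.  198.6] n 440 cen 253.14 198.86
pos [ 0.4449 -0.2459  0.002 ] yaw -1.59 tilt z [-0.  0. -1.] t 25.4833 w 0.0010177437219543268
dp now [ 0.     1.794 -0.19 ] dp after turn [ 0.     1.794 -0.19 ] turn 0.001
```

Call:
apply_moves(dp=[[0,0,-0.5],[0,0,-0.5],[0,1,0],[0,0.79,0],[0,0,0],[0,0,0.5],[0,0,0.3],[0,0,0.14],[0,0,0.04],[0,0,0],[0,0,0]], turn=[[0,0,0],[0,0,0],[0,0,0],[0,0,0],[0,0,0],[0,0,0],[0,0,0],[0,0,0],[0,0,0],[0,0,0],[0,0,0]])

```text
time: 26.4
position: [0.4435, -0.2906, 0.0021]
eef_rot: [-0.0, 1.0, -0.014, -0.0]
ft_force: [-3.8, 0.3, 9.8]
width: 0.002
gripper_force: 4.9
```

```bash
python3 chk.py k3.png; python3 d.py .442 -.3355 .0067 -1.6
```

```text
blue [290.4 229.1] n 247 cen 295.09 232.65
yel [254.  198.6] n 448 cen 252.63 198.73
pos [ 0.4435 -0.2906  0.0021] yaw -1.59 tilt z [-0.001  0.001 -1.   ] t 26.45 w 0.001593726712453944
dp now [-0.01   1.799 -0.184] dp after turn [-0.01   1.799 -0.183] turn 0.003
```

Call:
apply_moves(dp=[[0,0,0.03],[0,0,0],[0,0,-0.5],[0,0,-0.5],[0,1,0],[0,0.79,0],[0,0,0],[0,0,0.5],[0,0,0.3],[0,0,0.14],[0,0,0.04],[0,0,0]], turn=[[0,0,0],[0,0,0],[0,0,0],[0,0,0],[0,0,0],[0,0,0],[0,0,0],[0,0,0],[0,0,0],[0,0,0],[0,0,0],[0,0,0]])

```text
time: 27.45
position: [0.4423, -0.3352, 0.0021]
eef_rot: [-0.0, 1.0, -0.014, -0.0]
ft_force: [-2.8, 1.6, 14.1]
width: -0.001
gripper_force: 7.1
```

Call:
apply_moves(dp=[[0,0,0.03],[0,0,0]], turn=[[0,0,0],[0,0,0]])

```text
time: 27.62
position: [0.4423, -0.3353, 0.0018]
eef_rot: [-0.0, 1.0, -0.014, -0.0]
ft_force: [-6.4, 3.6, 25.8]
width: -0.001
gripper_force: 12.8
```

```bash
python3 chk.py k4.png; python3 d.py .6225 -.1988 .1 3.6
```

```text
blue [290.4 229.1] n 266 cen 294.39 231.31
yel [254.  198.6] n 451 cen 252.63 198.77
pos [ 0.4423 -0.3353  0.0018] yaw -1.58 tilt z [-0.001  0.    -1.   ] t 27.6667 w 0.00016943799956350007
dp now [ 7.05  -5.657 -3.93 ] dp after turn [ 7.535 -4.995 -3.927] turn -1.037
```

Call:
apply_moves(dp=[[0,0,-1],[0,0,-1],[0,0,-1],[0,0,-0.93],[0,-1,0],[0,-1,0],[1,-1,0],[1,-1,0],[1,-1,0],[1,0,0],[1,0,0],[1,0,0]], turn=[[0,0,0],[0,0,0],[0,0,0],[0,0,0],[0,0,0],[0,0,0],[0,0,0],[0,0,0],[0,0,-1.03],[0,0,0],[0,0,0],[0,0,0]], gripper=60)

```text
out of range
```

Call:
apply_moves(dp=[[1,0,0],[0,0,0],[0,0,0]], turn=[[0,0,0],[0,0,0],[0,0,0]])

```text
time: 27.92
position: [0.4682, -0.3361, 0.0009]
eef_rot: [-0.0, 1.0, -0.014, -0.0]
ft_force: [-0.4, 0.3, 0.9]
width: 0.0
gripper_force: 0.0
```

```bash
python3 chk.py k5.png; python3 d.py .6225 -.1988 -.0165 3.6
```

```text
blue [290.4 229.1] n 278 cen 294.2 231.9
yel [254.  198.6] n 455 cen 252.61 198.78
pos [ 0.4675 -0.336   0.0007] yaw -1.57 tilt z [-0.001  0.001 -1.   ] t 27.9667 w 0.0014612480267831983
dp now [ 6.047 -5.654  0.688] dp after turn [ 6.531 -5.086  0.689] turn -1.034
```

Call:
apply_moves(dp=[[0,0,-1],[0,0,-1],[0,0,-1],[0,0,-0.9],[0,-1,0],[0,-1,0],[1,-1,0],[1,-1,0],[1,-1,0],[1,0,0],[1,0,0],[1,0,0]], turn=[[0,0,0],[0,0,0],[0,0,0],[0,0,0],[0,0,0],[0,0,0],[0,0,0],[0,0,0],[0,0,-1],[0,0,0],[0,0,0],[0,0,0]], gripper=60)

```text
time: 28.97
position: [0.6213, -0.2084, 0.098]
eef_rot: [-0.0, 1.0, 0.03, -0.001]
ft_force: [-0.2, -1.6, -0.4]
width: 0.767
gripper_force: 0.0
```

Call:
apply_moves(dp=[[0,0,0],[0,0,0]], turn=[[0,0,0],[0,0,0]])

```text
time: 29.13
position: [0.621, -0.209, 0.0976]
eef_rot: [-0.0, 1.0, 0.03, -0.001]
ft_force: [-0.1, -0.1, -0.1]
width: 0.765
gripper_force: 0.0
```

```bash
python3 chk.py k5.png; python3 d.py .6225 -.1988 -.0165 3.6
```

```text
blue [290.4 229.1] n 106 cen 290.06 226.42
yel [254.  198.6] n 449 cen 252.46 198.73
pos [ 0.6201 -0.2091  0.0977] yaw 3.4 tilt z [-0.002  0.001 -1.   ] t 29.1833 w 0.7668796176862919
dp now [ 0.127 -0.402  4.568] dp after turn [ 0.121 -0.405  4.568] turn -0.04
```

Call:
apply_moves(dp=[[0.12,-0.4,0],[0,0,1],[0,0,1],[0,0,1],[0,0,1],[0,0,0.5],[0,0,0],[0,0,0]], turn=[[0,0,0],[0,0,0],[0,0,0],[0,0,0],[0,0,0],[0,0,0],[0,0,0],[0,0,0]])

```text
time: 29.85
position: [0.623, -0.1991, -0.0137]
eef_rot: [-0.0, 1.0, 0.029, -0.0]
ft_force: [0.8, 0.0, 0.1]
width: 0.763
gripper_force: 0.0
```

Call:
apply_moves(dp=[[0,0,0],[0,0,0],[0,0,0],[0,0,0],[0,0,0],[0,0,0],[0,0,0]], turn=[[0,0,0],[0,0,0],[0,0,0],[0,0,0],[0,0,0],[0,0,0],[0,0,0]], gripper=255)

```text
time: 30.43
position: [0.6241, -0.1997, -0.0125]
eef_rot: [0.0, 1.0, 0.029, 0.001]
ft_force: [-2.0, 0.0, 11.5]
width: 0.272
gripper_force: 59.5
```

Call:
apply_moves(dp=[[0,0,-0.5],[0,0,-1],[0,0,-1],[0,0,-1],[-1,-1,0],[-1,-1,0],[-1,-1,0],[-1,-1,0],[-1,-1,0],[-1,-0.5,0],[-0.2,0,0],[0,0,0]], turn=[[0,0,0],[0,0,0],[0,0,0],[0,0,0],[0,0,0.7],[0,0,0],[0,0,0],[0,0,0],[0,0,0],[0,0,0],[0,0,0],[0,0,0]])

```text
time: 31.43
position: [0.4659, -0.0625, 0.0744]
eef_rot: [0.0, 1.0, -0.001, -0.0]
ft_force: [-0.5, -0.9, -1.6]
width: 0.276
gripper_force: 59.5
```

```bash
python3 d.py .468 -.055 -.0100 0; python3 - <<'E'
from h import *
t=snap('top','t11.png'); s=snap('scene','s11.png')
f=lambda q:cv2.resize(q,None,fx=5.7,fy=5.7,interpolation=cv2.INTER_CUBIC)
cv2.imwrite('pics/p11.png',np.clip(np.vstack([f(t[150:203,295:435,::-1]),f(s[205:258,240:380,::-1])])*1.5,0,255).astype('uint8'))
E
```

```text
pos [ 0.4659 -0.0625  0.0744] yaw -0.07 tilt z [-0. -0. -1.] t 31.4333 w 0.27551891763443603
dp now [ 0.086 -0.3    3.376] dp after turn [ 0.085 -0.3    3.376] turn -0.014
```

View pics/p11.png

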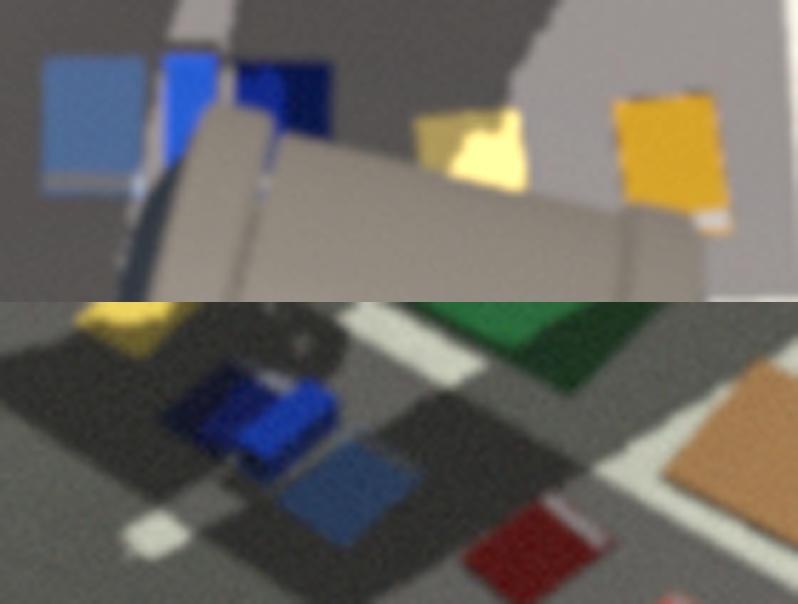

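Blue is still in its gap (top crop X 165–217) and the grip on yellow holds. I'll place yellow in the tray.

Call:
apply_moves(dp=[[0.08,-0.3,1],[0,0,1],[0,0,1],[0,0,0.25],[0,0,0],[0,0,0.1],[0,0,0],[0,0,0]], turn=[[0,0,0],[0,0,0],[0,0,0],[0,0,0],[0,0,0],[0,0,0],[0,0,0],[0,0,0]])

```text
time: 32.2
position: [0.47, -0.0559, -0.0094]
eef_rot: [0.0, 1.0, -0.001, 0.001]
ft_force: [-0.6, 0.2, -0.4]
width: 0.272
gripper_force: 59.5
```

Call:
apply_moves(dp=[[0,0,0],[0,0,0],[0,0,0],[0,0,0],[0,0,0]], turn=[[0,0,0],[0,0,0],[0,0,0],[0,0,0],[0,0,0]], gripper=110)

```text
time: 32.62
position: [0.4693, -0.0557, -0.0101]
eef_rot: [0.0, 1.0, -0.001, 0.0]
ft_force: [-0.5, 0.2, -0.1]
width: 0.567
gripper_force: 0.0
```

Call:
apply_moves(dp=[[0,0,-0.5],[0,0,-1],[0,0,-1],[0,0,-1],[0,0,-1],[1,-0.3,0],[1,-0.3,0],[1,-0.3,0],[1,-0.3,0],[1,-0.3,0],[1,-0.3,0],[1,0,0]], turn=[[0,0,0],[0,0,0],[0,0,0],[0,0,0],[0,0,0],[0,0,0.32],[0,0,0],[0,0,0],[0,0,0],[0,0,0],[0,0,0],[0,0,0]])

```text
time: 33.62
position: [0.6462, -0.0139, 0.1021]
eef_rot: [-0.0, 1.0, -0.015, -0.0]
ft_force: [0.2, -0.4, -0.7]
width: 0.567
gripper_force: 0.0
```

Call:
apply_moves(dp=[[0,0,0],[0,0,0]], turn=[[0,0,0],[0,0,0]], gripper=60)

```text
time: 33.78
position: [0.6459, -0.0151, 0.1017]
eef_rot: [0.0, 1.0, -0.015, -0.0]
ft_force: [-1.6, 0.1, -0.3]
width: 0.767
gripper_force: 0.0
```

```bash
python3 d.py .6515 -.0097 -.014 -1.6
```

```text
pos [ 0.6459 -0.0151  0.1017] yaw -1.7 tilt z [-0. -0. -1.] t 33.7833 w 0.7669135636759338
dp now [ 0.217 -0.224  4.629] dp after turn [ 0.216 -0.223  4.629] turn -0.02
```

Call:
apply_moves(dp=[[0.22,-0.22,0],[0,0,1],[0,0,1],[0,0,1],[0,0,1],[0,0,0.6],[0,0,0],[0,0,0]], turn=[[0,0,0],[0,0,0],[0,0,0],[0,0,0],[0,0,0],[0,0,0],[0,0,0],[0,0,0]])

```text
time: 34.45
position: [0.6502, -0.0097, -0.0129]
eef_rot: [-0.0, 1.0, -0.015, -0.001]
ft_force: [0.0, -1.3, 0.4]
width: 0.758
gripper_force: 0.0
```

Call:
apply_moves(dp=[[0,0,0],[0,0,0],[0,0,0],[0,0,0],[0,0,0],[0,0,0],[0,0,0]], turn=[[0,0,0],[0,0,0],[0,0,0],[0,0,0],[0,0,0],[0,0,0],[0,0,0]], gripper=255)

```text
time: 35.03
position: [0.6517, -0.01, -0.0113]
eef_rot: [0.0, 1.0, -0.015, 0.001]
ft_force: [-2.5, -0.2, 10.5]
width: 0.272
gripper_force: 59.4
```

Call:
apply_moves(dp=[[0,0,-0.5],[0,0,-1],[0,0,-1],[0,0,-1],[-1,-0.25,0],[-1,-0.25,0],[-1,-0.25,0],[-1,-0.25,0],[-1,-0.25,0],[-1,-0.25,0],[-1,-0.25,0],[-0.3,0,0]], turn=[[0,0,0],[0,0,0],[0,0,0],[0,0,0],[0,0,-0.3],[0,0,0],[0,0,0],[0,0,0],[0,0,0],[0,0,0],[0,0,0],[0,0,0]])

```text
time: 36.03
position: [0.4649, 0.0361, 0.0755]
eef_rot: [-0.0, 1.0, -0.002, -0.001]
ft_force: [-0.1, -0.4, -1.9]
width: 0.272
gripper_force: 59.5
```

```bash
python3 d.py .468 .035 -.0100 0
```

```text
pos [0.4649 0.0361 0.0755] yaw -0.19 tilt z [-0.002  0.    -1.   ] t 36.0333 w 0.2717635619283595
dp now [0.133 0.045 3.418] dp after turn [0.125 0.045 3.418] turn -0.038
```

Call:
apply_moves(dp=[[0.12,0.05,1],[0,0,1],[0,0,1],[0,0,0.25],[0,0,0],[0,0,0.12],[0,0,0],[0,0,0]], turn=[[0,0,0],[0,0,0],[0,0,0],[0,0,0],[0,0,0],[0,0,0],[0,0,0],[0,0,0]])

```text
time: 36.7
position: [0.4726, 0.0339, -0.0085]
eef_rot: [0.0, 1.0, -0.002, 0.001]
ft_force: [0.2, 0.2, -1.0]
width: 0.272
gripper_force: 59.5
```

Call:
apply_moves(dp=[[0,0,0],[0,0,0],[0,0,0],[0,0,0],[0,0,0]], turn=[[0,0,0],[0,0,0],[0,0,0],[0,0,0],[0,0,0]], gripper=110)

```text
time: 37.12
position: [0.4719, 0.0339, -0.0094]
eef_rot: [0.0, 1.0, -0.002, 0.0]
ft_force: [0.3, 0.3, 0.6]
width: 0.57
gripper_force: 0.0
```

Call:
apply_moves(dp=[[0,0,-0.5],[0,0,-1],[0,0,-1],[0,0,-1],[0,0,-1],[0,0,-1],[0,-1,0],[0,-1,0],[0,-1,0],[0,-1,0],[0,-1,0],[0,-1,0]], turn=[[0,0,0],[0,0,0],[0,0,0],[0,0,0],[0,0,0],[0,0,0],[0,0,0],[0,0,0],[0,0,0],[0,0,0],[0,0,0],[0,0,0]])

```text
time: 38.12
position: [0.4721, 0.1851, 0.128]
eef_rot: [0.0, 1.0, -0.002, -0.0]
ft_force: [0.2, 0.2, 0.4]
width: 0.569
gripper_force: 0.0
```

Call:
apply_moves(dp=[[0,-1,0],[0,-1,0],[0,0,0],[0,0,0]], turn=[[0,0,0],[0,0,0],[0,0,0],[0,0,0]])

```text
time: 38.45
position: [0.4723, 0.2348, 0.1278]
eef_rot: [0.0, 1.0, -0.001, -0.0]
ft_force: [-0.4, 0.3, -1.1]
width: 0.568
gripper_force: 0.0
```

```bash
python3 - <<'E'
from h import *
t=snap('top','t12.png'); s=snap('scene','s12.png')
f=lambda q:cv2.resize(q,(600,300),interpolation=cv2.INTER_CUBIC)
cv2.imwrite('pics/p12.png',np.clip(np.vstack([f(t[205:265,280:400,::-1]),f(s[165:235,260:400,::-1])])*1.5,0,255).astype('uint8'))
hsv=cv2.cvtColor(t,cv2.COLOR_RGB2HSV)
for n,lo,hi in(('b',(105,150,30),(125,255,255)),('y',(18,170,60),(35,255,255))):
    m=cv2.inRange(hsv[210:265,285:375],lo,hi); ys,xs=np.nonzero(m); P=w('top',np.c_[xs+285,ys+210],.029)[:,:2]
    print(n,len(xs),P.mean(0).round(4),cv2.minAreaRect((P*1000).astype(np.float32)))
E
```

```text
b 210 [ 0.4558 -0.0059] ((455.56048583984375, -5.1398820877075195), (24.07297134399414, 61.29443359375), 89.01016998291016)
y 218 [ 0.4693 -0.0557] ((469.4159240722656, -56.14408493041992), (24.082767486572266, 59.09019470214844), 88.47437286376953)
```

View pics/p12.png

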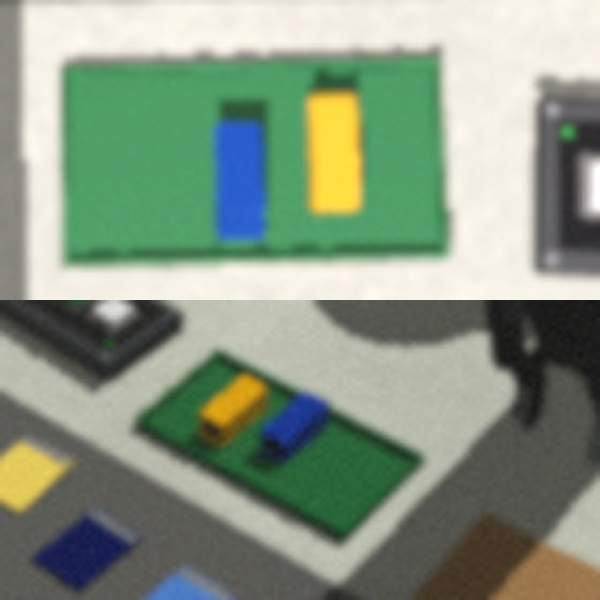

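Both samples lie flat inside the tray. Blue was shifted about 40 mm by the knock but is still well inside, at about (−11, +8) mm from the tray's middle; yellow is at about (+2, −43) mm. The gripper is clear, so I'll hand in.

```bash
python3 -c "
from rig import ticket
print(ticket.hand_in())"
```

```text
the job is handed in; nothing more can be done
None
```

The job is handed in, but no verdict came back: blue and yellow (red was absent) were set in their gaps, white, green, orange and red were pressed in order, and both samples lie flat in the green tray.

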